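# Set the selector drum to 3 and put its guard bar on

### The job

Turn the knob of the tilted selector dial until the number 3 stands in the middle of its small window. Then lay the loose aluminium guard bar across the two notched posts in front of the dial, centred, with its handle upward and resting right down in both notches, and let go of it; the dial must still show 3. Do not knock over the two amber bottles.

Things in the scene. Friction and masses are not known exactly. Their poses are not given: they have to be found in the camera images.
- dial_grip (a point): Grip point of the grey knob (a bar 54 mm long, 14 wide, 34 high), on the dial's axis, 10 mm below the knob's outer end, 24 mm above the flat disc it stands on. x: along the bar; y: across its 14 mm; z: outward along the axis, which leans 28 degrees from vertical to the posts' side. Turns with the dial. 0.06 N m friction, no spring or clicks: stays where left.
- dial (a joint): Angle of the dial and its number drum, rad. Positive is anticlockwise looking down on the knob's end. Numbers 0 to 9: number k is centred in the window at k x 0.628 rad (the 3 at 1.885). Stops at 0 and 5.65. Starts between 3.0 and 4.2.
- window (a point): Centre of the small window (22 mm wide, 28 mm high, black rim) in the white head, on the face turned away from the robot and upward. The drum behind it is white with black figures 20 mm high, seen upright from beyond the unit. Axes: those of the unit (x from the notched posts to the dial, level; z up).
- rest (a point): Point midway between the two notches at the height of their floors, 100 mm above the bench; axes as the unit's. Aluminium posts at y = +75 and -75 mm, 14 mm thick along y, 40 mm along x; notches open upward and through along y, 22 mm wide (x), 12 mm deep. Free between the posts. The knob's grip point lies about 107 mm along x and 47 mm higher; the knob's top 69 mm higher than this point.
- bar_grip (a point): Middle of the guard bar's handle, 27 mm above the bar's underside. Aluminium bar, 0.2 kg, 190 mm long (x), 16 wide (y), 14 high (z up); on its middle a handle plate 45 mm long (x), 12 thick (y), from 14 to 40 mm above the underside. Starts on the bench, handle up, left or right of the unit, roughly along the robot's x. Either end may go to either post.
- unit: The fixed selector unit: grey base plate 200 x 200 x 10 mm, white box-shaped head (98 x 98 x 48 mm) leaning 28 degrees with the dial in its upper face (nothing of the head stands beyond that face), two notched posts on the robot's side. Origin on the bench below the head; z up, x level from the posts to the dial, y along the line of the posts.
- bar_under (a point): Centre of the guard bar's underside, same axes as bar_grip.
- bottle_a: Standing amber glass bottle, 60 mm in diameter, 140 mm high, beyond the unit to the left. Origin at the centre of its underside, z up.
- bottle_b: Standing amber glass bottle of the same size, beyond the unit to the right. Origin at the centre of its underside, z up.
- bar: The guard bar itself; origin and axes as bar_under.
There are look-alikes about, which are no part of the job. Of the things shaped like the bar, the aluminium one is meant.

How it is judged:
On the way, in this order (a step that is already met when the one before it is completed fails the run):
1. the 3 stands in the middle of the window (value of joint dial between 1.765 and 2.005 rad and velocity of joint dial between -0.05 and 0.05 rad/s), for 0.4 s.
2. the guard bar lies in both notches (x of bar_under in the frame of rest between -0.006 and 0.006 m and y of bar_under in the frame of rest between -0.012 and 0.012 m and z of bar_under in the frame of rest between -0.004 and 0.003 m and angle between the x axis of bar_under and the y axis of rest, either way round below 0.06 rad and z of bar_grip in the frame of rest above 0.02 m), for 0.3 s.
At the end, for the whole second after the job is handed in: Dial still, within 0.12 rad of 1.885 (the 3). Guard bar at rest, handle up, in both notches: centre of its underside within 6 mm across and 12 mm along the notch line, 4 mm below to 3 mm above the notch floors, length within 0.06 rad of that line (all of step 1 and all of step 2 and linear speed of bar below 0.02 m/s); the robot touches nothing.
It fails at once if an amber bottle is knocked over (angle between any of bottle_a, bottle_b's own z axis and vertical above 0.6 rad).
It also fails if it takes over 70 s, if anything falls off the work surface, if the arm or the gripper's body presses on something with over 40 N, if the wrist force passes 120 N, or if a joint passes its speed limit or range.

### The arm

A 6-joint arm with a two-finger parallel gripper is mounted at the origin on the work surface. World frame = base frame: x ahead of the robot, y to its left, z up, the work surface at z = 0. Lengths are in m, angles in rad, forces in N, time in s.
With the tool pointing down it reaches from about 0.275 to 0.825 m from the base axis. Payload 5.2 kg.
Tool frame: the origin (TCP) lies midway between the tips of the shut fingers; the grasp point (between the pads) lies 19 mm behind it; z points along the fingers, y is the direction in which the jaws open and shut (so a half turn about z gives the same grasp; the last joint's range is limited). The gripper opens to 93 mm and grips with 3 to 60 N. Pads are 15 mm wide; open, the fingers measure 128 mm over their backs; the gripper's body (75 mm by 188 mm) begins 65 mm behind the grasp point.
Start: joints at [-1.39, 0.259, 1.535, -0, 1.348, -0.203], TCP at [0.206, -0.51, 0.219] pointing down, gripper open.
Joint ranges: [-3.14, 3.14], [-0.91, 2.08], [0.19, 2.58], [-1.22, 4.36], [0.22, 2.71], [-3.12, 3.12]. Speed limits (rad/s): [2.57, 2.57, 3.14, 3.14, 3.14, 3.14].

### API

Orientations are given as a rotation vector (axis times angle).
In Python, from station import env gives the robot as it stands.
- The arm moves only by the shell command python3 -m inch 'ROWS' [FORCE]. ROWS is JSON, a list of rows, each a list of 3 entries, a list of its own where there are three numbers: the shift along the world's x, y, z in cm, then the turn about the world's z in degrees, then the opening, from 0 (shut) to 1 (fully open). A call has 1 to 20 rows; each row is the pose to reach, as a shift and turn from the pose commanded when the call began; what a row does not reach only later rows make up. A row lasts 1/10 s, in which the tool goes at most 50 mm and 8.59 degrees, less where a joint would pass 70% of its speed; a pose out of reach is approached as far as the arm can. A call with a gripper value outside its range is refused whole. The fingers move at their own pace and stop on an object; FORCE is the grip in N (left out, the last holds). Time passes only in rows, so rows that repeat a pose let the fingers close. It gives the time, the measured TCP pose, the force and the opening at its end, in the units of the state.
- env.read_state(): the state, without advancing time (a new reading comes with each control period).
- env.read_camera(name): name is "scene" or "top" or "wrist"; returns the picture (420x560x3 uint8, red, green, blue); there is no depth.
- env.calibration(name): a dict with "intrinsics" (3x3 intrinsics, pixels), "distortion" ([k1, k2, p1, p2, k3] as OpenCV has them; the pictures are not rectified), "rvec" (rotation vector, rad) and "tvec" (3), from world to camera coordinates, as OpenCV has them. Camera axes: x right, y down, z forward; pixel columns grow to the right and rows downward; lengths in m; the calibration is good to about 2 mm. A picture is of the moment at which its call begins: read the wrist's pose just before it. calibration takes no time and is no camera call; for the wrist camera it gives the pose at the moment of the call.
- env.finish_job(): hands the job in, once; it reports no verdict.
The state is a dict: "t": time; "joint_positions": joint angles; "dq": joint speeds; "tau": joint torques, N m; "eef_pos": TCP position; "ee_rot": TCP orientation; "ft_force": force on the tool from outside, world axes, zero at the start; "wrist_torque": the same for the moment, N m; "gripper_width": finger opening in m.
Only numpy, scipy, OpenCV 4.12 (cv2) and the standard library are available. Lean on these libraries where they do the work, as an engineer would, in place of code of your own. Each camera call takes 0.05 s, during which the arm holds its last target.

## Working session

There is one attempt and no reset: what is moved stays moved. The work goes in short steps, Python scripts to look and compute and a shell command to move; the robot and the scene stay as the last step left them, time stands still between calls to the robot, and variables do not carry over. Pictures are saved under pics/ and viewed, and the job is handed in when it is done.

```bash
ls; mkdir -p pics; cat > h.py <<'E'
import numpy as np, cv2, json
from station import env
def cal(n):
    c=env.calibration(n); return [np.array(c[k],float) for k in("intrinsics","distortion","rvec","tvec")]
def ray(c,uv):
    K,D,r,t=c; R=cv2.Rodrigues(r)[0]
    p=cv2.undistortPoints(np.array(uv,float).reshape(-1,1,2),K,D).reshape(-1,2)
    d=np.c_[p,np.ones(len(p))]@R; o=-R.T@t.ravel()
    return o,d/np.linalg.norm(d,axis=1,keepdims=True)
def onz(c,uv,z):
    o,d=ray(c,uv); return o+d*((z-o[2])/d[:,2])[:,None]
def tri(c1,uv1,c2,uv2):
    o1,d1=ray(c1,uv1);o2,d2=ray(c2,uv2);out=[]
    for a,b in zip(d1,d2):
        s=np.linalg.lstsq(np.c_[a,-b],o2-o1,rcond=None)[0]
        p,q=o1+s[0]*a,o2+s[1]*b; out.append(np.r_[(p+q)/2,np.linalg.norm(p-q)])
    return np.array(out)
def proj(c,P): return cv2.projectPoints(np.array(P,float).reshape(-1,1,3),c[2],c[3],c[0],c[1])[0].reshape(-1,2)
def snap(n,f):
    c=cal(n); im=env.read_camera(n)[:,:,::-1].copy(); cv2.imwrite('pics/'+f+'.png',im)
    np.savez('pics/'+f+'.npz',*c); return c,im
def load(f):
    z=np.load('pics/'+f+'.npz'); return [z['arr_%d'%i] for i in range(4)],cv2.imread('pics/'+f+'.png')
E
python3 - <<'E'
from h import *
s=env.read_state(); print({k:np.round(v,3) for k,v in s.items()})
for n in("scene","top","wrist"):
    c,_=snap(n,n+"0"); print(n,-cv2.Rodrigues(c[2])[0].T@c[3].ravel(),c[0][0,0])
E
```

```text
pics
{'t': np.float64(0.0), 'joint_positions': array([-1.39 ,  0.259,  1.536,  0.   ,  1.348, -0.203]), 'dq': array([-0.   , -0.   , -0.001,  0.   , -0.002, -0.001]), 'tau': array([ 0.0000e+00, -4.3731e+01, -2.8400e+01,  7.2000e-02,  4.1000e-02,
       -0.0000e+00]), 'eef_pos': array([ 0.206, -0.509,  0.218]), 'ee_rot': array([-3.082, -0.599, -0.   ]), 'ft_force': array([-0.055, -0.393, -0.982]), 'wrist_torque': array([ 0.028, -0.016,  0.01 ]), 'gripper_width': np.float64(0.093)}
scene [ 1.07768911 -0.81892527  0.80805272] 537.2210255536122
top [ 0.40230022 -0.05579379  1.04553286] 388.29165543895675
wrist [ 0.2759225  -0.48015436  0.38347374] 360.6131433539551
```

View pics/scene0.png

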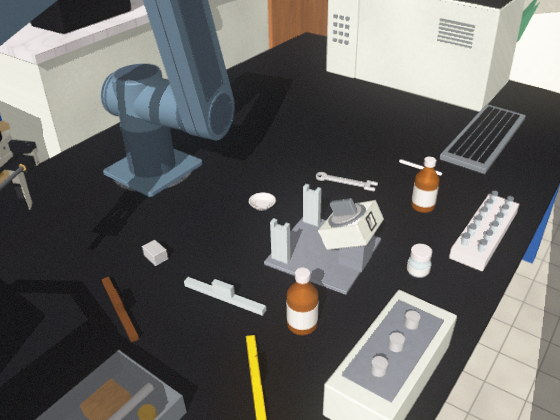

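View pics/top0.png

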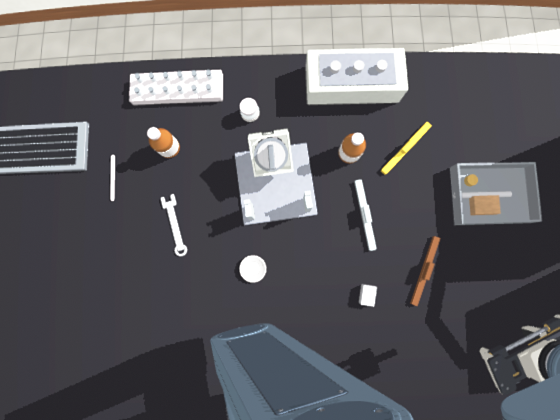

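View pics/wrist0.png

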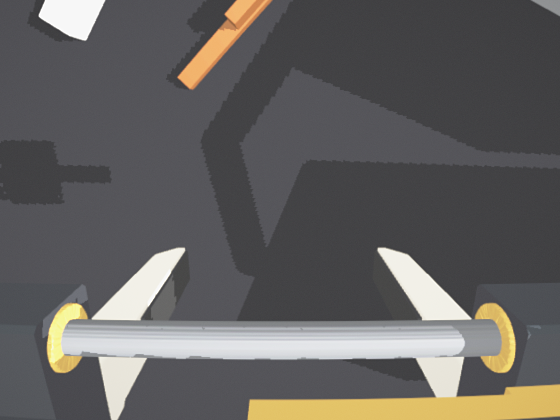

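```bash
python3 - <<'E'
from h import *
c,im=load('scene0'); a=im[170:270,255:395]; cv2.imwrite('pics/s0c.png',cv2.resize(a,None,fx=5.6,fy=5.6,interpolation=cv2.INTER_CUBIC))
c,im=load('top0'); a=im[110:260,225:425]; cv2.imwrite('pics/t0c.png',cv2.resize(a,None,fx=4,fy=4,interpolation=cv2.INTER_CUBIC))
E
```

```text
(no output)
```

View pics/s0c.png

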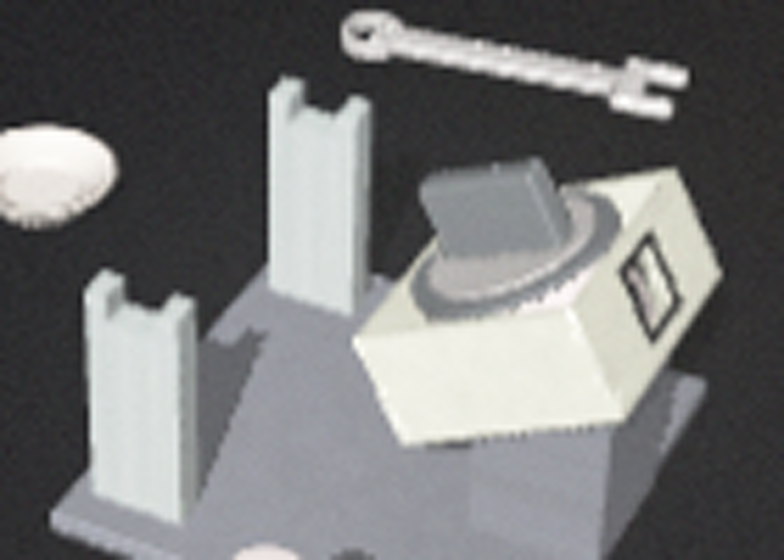

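View pics/t0c.png

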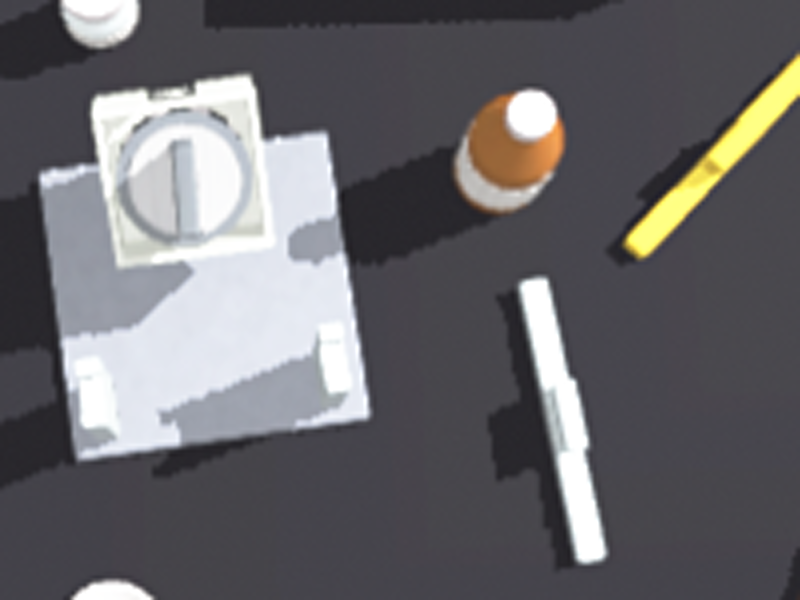

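```bash
python3 - <<'E'
from h import *
t,_=load('top0'); s,_=load('scene0')
T=lambda a:np.array(a)/4+[225,110]; S=lambda a:np.array(a)/5.6+[255,170]
print('base corners z.01',onz(t,T([[42,172],[326,132],[368,415],[78,458]]),.01).round(4))
# bar ends on z .014 and bottle
print('bar ends',onz(t,T([[533,282],[590,558]]),.014).round(4),'handle top',onz(t,T([[570,415]]),.04))
print('cap',onz(t,T([[532,115]]),.14).round(3), onz(t,[[155,133]],.14).round(3))
# post tops: outer corners far/near: far post top right / left
print('posts z.112',onz(t,T([[90,360],[330,326]]),.112).round(4))
# knob top ends
print('knob', tri(t,T([[181,140],[190,235]]),s,S([[545,165],[425,190]])).round(4))
E
```

```text
base corners z.01 [[ 0.6823  0.0798  0.01  ]
 [ 0.7048 -0.1161  0.01  ]
 [ 0.5088 -0.1377  0.01  ]
 [ 0.4848  0.0572  0.01  ]]
bar ends [[ 0.5956 -0.252   0.014 ]
 [ 0.4095 -0.2809  0.014 ]] handle top [[ 0.50218329 -0.26683749  0.04      ]]
cap [[ 0.674 -0.233  0.14 ]] [[0.705 0.261 0.14 ]]
posts z.112 [[ 0.5363  0.038   0.112 ]
 [ 0.5533 -0.1085  0.112 ]]
knob [[ 0.6569 -0.0217  0.1685  0.002 ]
 [ 0.6075 -0.0244  0.1382  0.0031]]
```

```bash
python3 - <<'E'
from h import *
c,_=load('wrist0'); R=cv2.Rodrigues(c[2])[0]; print(R.round(3)); s=env.read_state(); Rt=cv2.Rodrigues(s['ee_rot'])[0]; print(Rt.round(3)); o=-R.T@c[3].ravel(); print(Rt.T@(o-s['eef_pos']), (Rt.T@R.T).round(3)); print(c[0],c[1])
E
```

```text
[[ 0.376 -0.927 -0.002]
 [-0.891 -0.362  0.274]
 [-0.254 -0.102 -0.962]]
[[ 0.927  0.374 -0.   ]
 [ 0.374 -0.927  0.001]
 [ 0.    -0.001 -1.   ]]
[ 0.0759973  -0.0012792  -0.16542792] [[ 0.001 -0.962 -0.274]
 [ 1.     0.001  0.   ]
 [ 0.    -0.274  0.962]]
[[360.61314335   0.         280.82114139]
 [  0.         360.61314335 209.47900065]
 [  0.           0.           1.        ]] [-0.06133723  0.          0.          0.          0.        ]
```

```bash
python3 -m inch '[[[0,0,5],0,1],[[45,48,5],-16,1],[[45,48,5],-16,1],[[45,48,5],-16,1],[[45,48,5],-16,1],[[45,48,5],-16,1],[[45,48,5],-16,1],[[45,48,5],-16,1],[[45,48,5],-16,1],[[45,48,5],-16,1],[[45,48,5],-16,1],[[45,48,5],-16,1],[[45,48,5],-16,1],[[45,48,5],-16,1],[[45,48,5],-16,1],[[45,48,5],-16,1],[[45,48,5],-16,1],[[45,48,5],-16,1]]'
python3 - <<'E'
from h import *
c,im=snap('wrist','w1'); print(env.read_state()['joint_positions'])
E
```

```text
t: 1.95
eef_pos: [0.6551, -0.0316, 0.2689]
ee_rot: [3.137, 0.161, -0.001]
ft_force: [-1.2, -0.5, 0.9]
gripper_width: 0.0932
[-2.17788259e-01  4.29110315e-01  1.16883047e+00 -3.87374579e-04
  1.54349210e+00  1.25061240e+00]
```

View pics/w1.png

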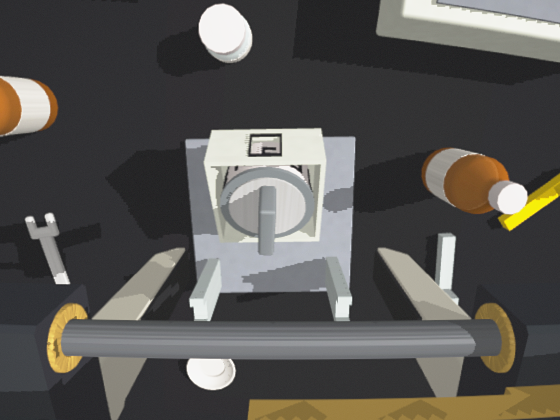

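```bash
python3 - <<'E'
from h import *
c,im=load('w1'); a=im[120:270,185:345]
cv2.imwrite('pics/w1c.png',cv2.resize(a,None,fx=4,fy=4,interpolation=cv2.INTER_CUBIC))
a=im[128:162,240:290][::-1,::-1]
cv2.imwrite('pics/w1w.png',cv2.resize(a,None,fx=12,fy=14,interpolation=cv2.INTER_CUBIC))
E
```

```text
(no output)
```

View pics/w1c.png

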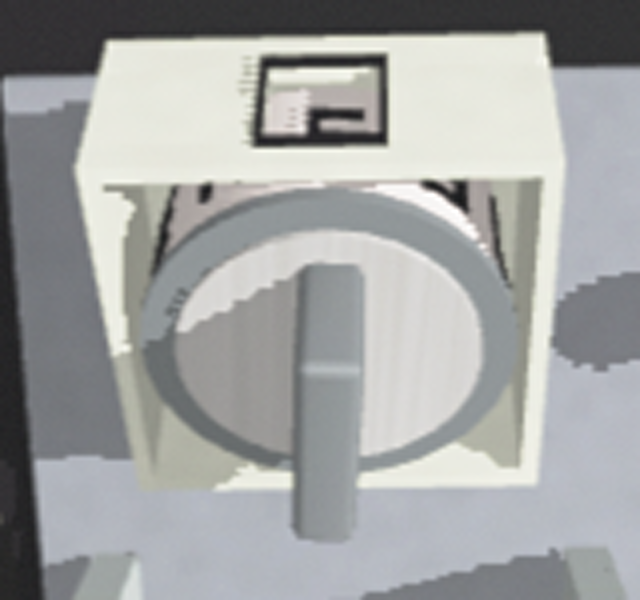

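View pics/w1w.png

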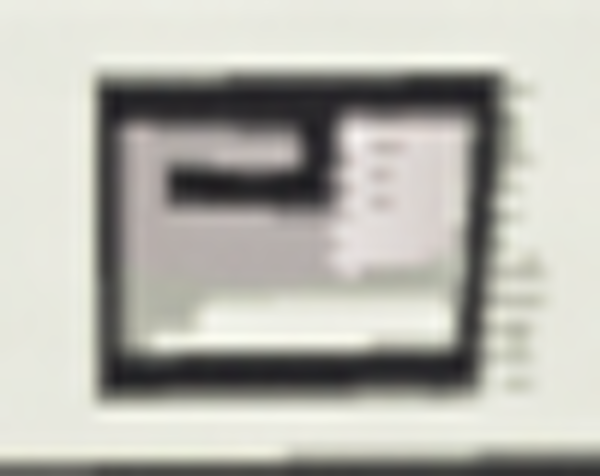

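```bash
python3 - <<'E'
from h import *
w,im=load('w1'); t,_=load('top0'); s,_=load('scene0')
W=lambda a:np.array(a)/4+[185,120]; T=lambda a:np.array(a)/4+[225,110]
# knob top mids far/near edges: wrist vs top
print(tri(w,W([[330.5,370],[325,535]]),t,T([[181,140],[190,235]])).round(4))
th=0.113
ux=np.array([np.cos(th),np.sin(th),0]);uy=np.array([-np.sin(th),np.cos(th),0]);uz=np.array([0,0,1.])
al=np.radians(28); a=-np.sin(al)*ux+np.cos(al)*uz; tx=np.cos(al)*ux+np.sin(al)*uz
P=np.array([.637,-.0225,.147])+.01*a
o,d=ray(w,W([[303,370],[358,370],[293,530],[355,540]])); X=o+d*(((P-o)@a)/(d@a))[:,None]
Q=np.c_[(X-P)@tx,(X-P)@uy]; print((Q*1000).round(1))
for i,j in((2,0),(3,1)): v=Q[i]-Q[j]; print(np.degrees(np.arctan2(-v[1],-v[0])))
print('cam',o, 'base edges for theta')
# base far corners in wrist: (187,140),(355,137)
b=onz(w,[[187,140],[355,137],[189,293]],.01); print(b.round(4),np.arctan2(*( (b[0]-b[1])[:2]*[-1,1])))
# window rim corners in crop
wc=W([[258,55],[388,55],[388,145],[253,145]])
print('window',onz(w,wc,.14).round(4))
E
```

```text
[[ 0.6538 -0.0217  0.1766  0.0018]
 [ 0.6055 -0.0242  0.141   0.0026]]
[[ 20.7   5.6]
 [ 20.6  -5.1]
 [-28.1  10. ]
 [-31.7  -3.4]]
-5.215006787229722
-1.8609561945870294
cam [ 0.73026921 -0.02261934  0.43435339] base edges for theta
[[ 0.6823  0.0823  0.01  ]
 [ 0.7059 -0.1121  0.01  ]
 [ 0.4831  0.0733  0.01  ]] 0.1211398893442462
window [[ 7.070e-01  1.000e-04  1.400e-01]
 [ 7.097e-01 -2.580e-02  1.400e-01]
 [ 6.917e-01 -2.770e-02  1.400e-01]
 [ 6.888e-01 -3.000e-04  1.400e-01]]
```

```bash
python3 -m inch '[[[-1.9,0.75,0],-3,0.5],[[-1.9,0.75,-4],-3,0.5],[[-1.9,0.75,-8],-3,0.5],[[-1.9,0.75,-10],-3,0.5],[[-1.9,0.75,-12],-3,0.5],[[-1.9,0.75,-13],-3,0.5],[[-1.9,0.75,-13],-3,0.5],[[-1.9,0.75,-13],-3,0.5]]' 12
python3 - <<'E'
from h import *
c,im=snap('wrist','w2'); c,im=snap('scene','s2'); a=im[150:290,255:395]; cv2.imwrite('pics/s2c.png',cv2.resize(a,None,fx=4,fy=4,interpolation=cv2.INTER_CUBIC))
E
```

```text
t: 2.8
eef_pos: [0.6373, -0.0232, 0.1397]
ee_rot: [3.14, 0.081, 0.002]
ft_force: [-1.3, -0.5, 0.9]
gripper_width: 0.0466
```

View pics/w2.png

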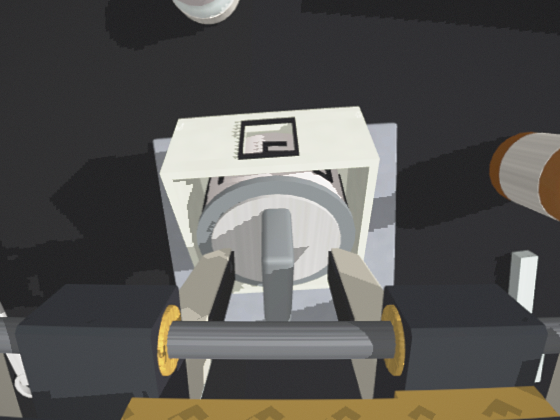

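View pics/s2c.png

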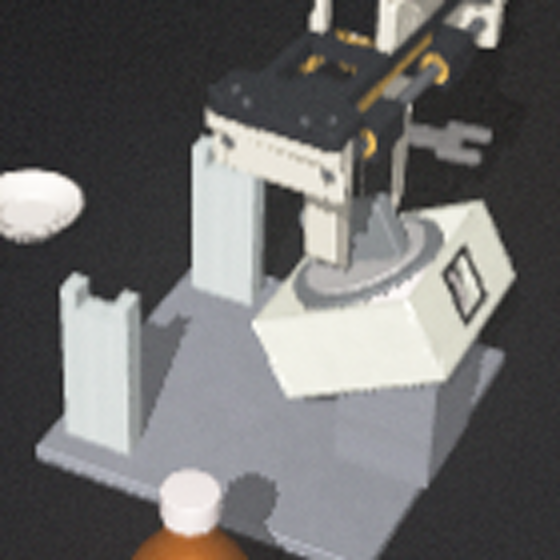

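```bash
python3 -m inch '[[[0,0,0],0,0.3],[[0,0,0],0,0.2],[[0,0,0],0,0.1],[[0,0,0],0,0.1],[[0,0,0],0,0.1]]' 12
```

```text
t: 3.4
eef_pos: [0.6369, -0.0214, 0.1387]
ee_rot: [-3.139, -0.082, -0.0]
ft_force: [0.5, 3.2, -0.2]
gripper_width: 0.0144
```

```bash
python3 -m inch '[[[0,0.1,0],-5,0.1],[[0,0.1,0],-10,0.1],[[0,0.1,0.1],-15,0.1],[[0,0.1,0.1],-20,0.1],[[0,0.1,0.1],-25,0.1],[[0,0.1,0.2],-30,0.1],[[0,0.1,0.2],-35,0.1],[[0,0.1,0.2],-40,0.1],[[0,0.1,0.2],-45,0.1],[[0,0.1,0.2],-48,0.1],[[0,0.1,0.2],-48,0.1]]'
python3 - <<'E'
from h import *
c,im=snap('wrist','w3'); c,im=snap('scene','s3'); a=im[150:290,255:395]; cv2.imwrite('pics/s3c.png',cv2.resize(a,None,fx=4,fy=4,interpolation=cv2.INTER_CUBIC))
E
```

```text
t: 4.5
eef_pos: [0.6349, -0.0224, 0.1399]
ee_rot: [2.899, -1.203, -0.006]
ft_force: [-5.9, -3.0, 1.0]
gripper_width: 0.0197
```

View pics/w3.png

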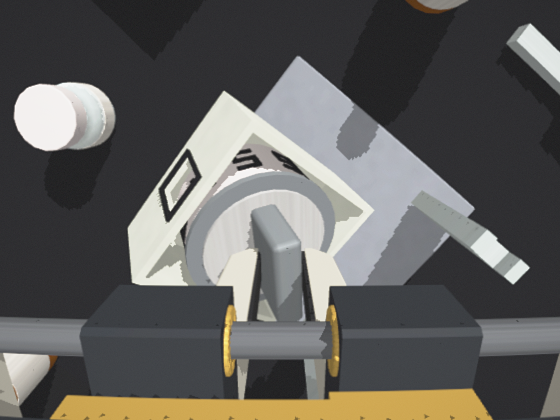

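View pics/s3c.png

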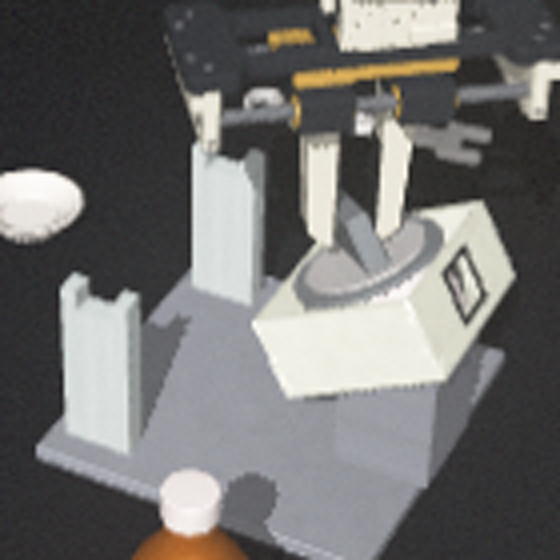

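```bash
python3 -m inch '[[[0,0,0],-4,0.1],[[0,0,0.1],-8,0.1],[[-0.1,0,0.1],-12,0.1],[[-0.1,0,0.2],-16,0.1],[[-0.1,0,0.2],-20,0.1],[[-0.1,0,0.2],-20,0.1],[[-0.1,0,0.2],-20,0.1]]'
python3 - <<'E'
from h import *
c,im=snap('wrist','w4'); c,im=snap('scene','s4'); a=im[180:240,325:395]; cv2.imwrite('pics/s4c.png',cv2.resize(a,None,fx=8,fy=8,interpolation=cv2.INTER_CUBIC))
E
```

```text
t: 5.3
eef_pos: [0.634, -0.022, 0.1409]
ee_rot: [2.648, -1.684, -0.006]
ft_force: [-4.3, -3.9, -7.8]
gripper_width: 0.0207
```

View pics/w4.png

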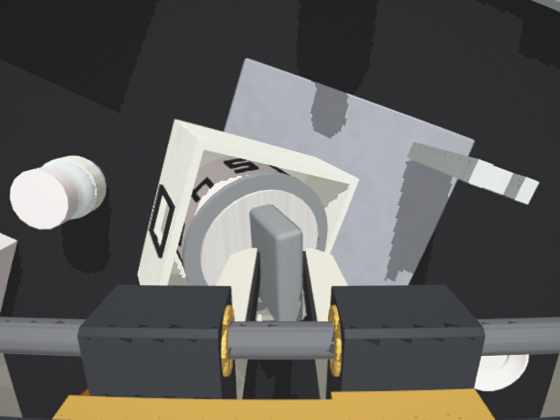

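View pics/s4c.png

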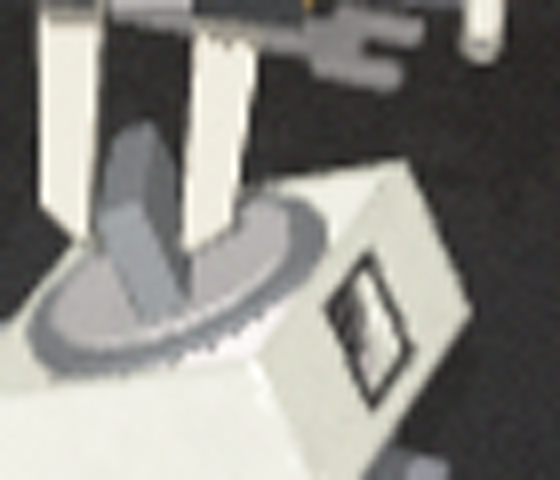

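```bash
python3 - <<'E'
from h import *
c,im=load('w4'); a=im[120:340,130:370]; cv2.imwrite('pics/w4c.png',cv2.resize(a,None,fx=3,fy=3,interpolation=cv2.INTER_CUBIC)[:600])
E
```

```text
(no output)
```

View pics/w4c.png

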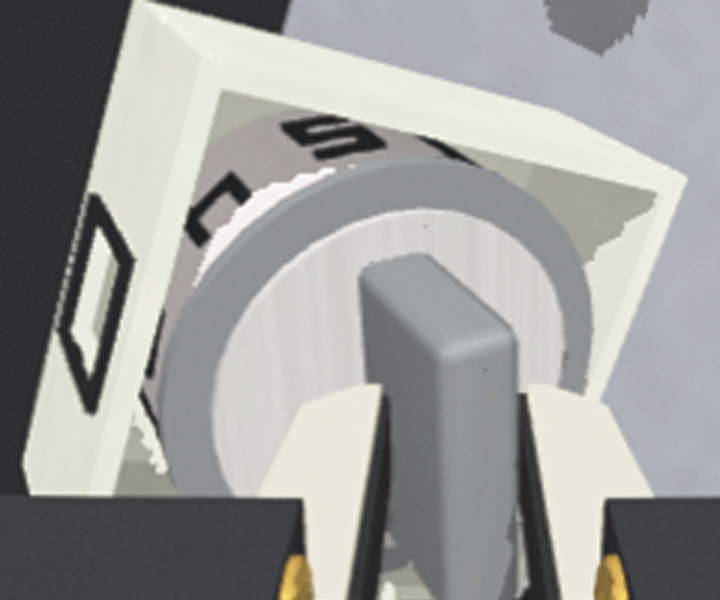

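```bash
cat >> h.py <<'E'
th=0.115
ux=np.array([np.cos(th),np.sin(th),0]);uy=np.array([-np.sin(th),np.cos(th),0]);uz=np.array([0,0,1.])
al=np.radians(28); ax=-np.sin(al)*ux+np.cos(al)*uz; tx=np.cos(al)*ux+np.sin(al)*uz
G=np.array([.6365,-.0225,.147])
def kn(c,uv,h=.01):
    P=G+h*ax; o,d=ray(c,uv); X=o+d*(((P-o)@ax)/(d@ax))[:,None]
    return np.c_[(X-P)@tx,(X-P)@uy]
E
python3 - <<'E'
from h import *
c,_=load('w4'); W=lambda a:np.array(a)/3+[130,120]
Q=kn(c,W([[441,365],[441,590],[517,350],[515,540]])); print((Q*1000).round(1))
for i,j in((1,0),(3,2)): v=Q[j]-Q[i]; print(np.degrees(np.arctan2(v[1],v[0])))
E
```

```text
[[ 11.  -16.9]
 [ -3.8  22.4]
 [ -1.  -20.7]
 [-14.5  12.7]]
-69.39649431986325
-67.91533783508152
```

```bash
python3 -m inch '[[[0,0,0],-2,0.1],[[0,0,0],-3.5,0.1],[[0,0,0],-3.5,0.1],[[0,0,0],-3.5,0.1],[[0,0,0.1],-3.5,0.35],[[0,0,0.2],-3.5,0.4],[[0,0,0.5],-3.5,0.4],[[0,0,2],-3.5,0.4],[[0,0,5],-3.5,0.4],[[0,0,9],-3.5,0.4],[[0,0,13],-3.5,0.4],[[0,0,13],-3.5,0.6]]'
python3 - <<'E'
from h import *
c,im=snap('wrist','w5'); c,im=snap('scene','s5'); a=im[180:260,315:395]; cv2.imwrite('pics/s5c.png',cv2.resize(a,None,fx=7,fy=7,interpolation=cv2.INTER_CUBIC))
E
```

```text
t: 6.6
eef_pos: [0.6394, -0.0218, 0.281]
ee_rot: [-2.593, 1.764, -0.021]
ft_force: [0.2, 0.2, 0.4]
gripper_width: 0.0417
```

View pics/w5.png

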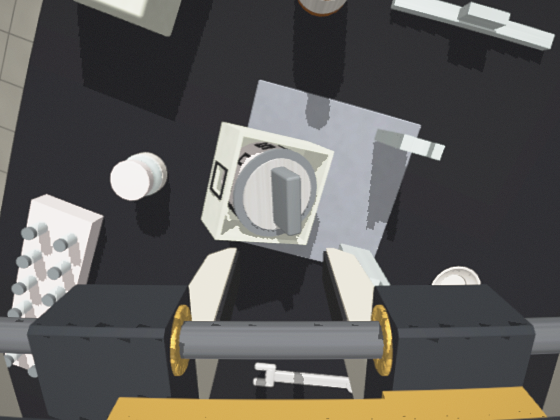

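View pics/s5c.png

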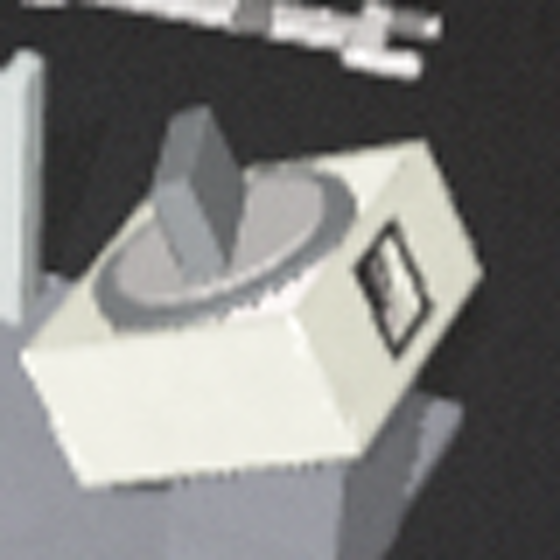

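```bash
python3 -m inch '[[[8.5,1.1,-1],8,0.6],[[8.5,1.1,-1],16,0.6],[[8.5,1.1,-2],24,0.6],[[8.5,1.1,-2],32,0.6],[[8.5,1.1,-3],40,0.6],[[8.5,1.1,-4],48,0.6],[[8.5,1.1,-5],56,0.6],[[8.5,1.1,-6],64,0.6],[[8.5,1.1,-7],72,0.6],[[8.5,1.1,-7],75,0.6],[[8.5,1.1,-7],75,0.6],[[8.5,1.1,-7],75,0.6],[[8.5,1.1,-7],75,0.6]]'
python3 - <<'E'
from h import *
c,im=snap('wrist','w6')
E
```

```text
t: 8.0
eef_pos: [0.7209, -0.0104, 0.2024]
ee_rot: [-3.136, -0.176, 0.0]
ft_force: [0.6, -0.6, 0.2]
gripper_width: 0.0554
```

View pics/w6.png

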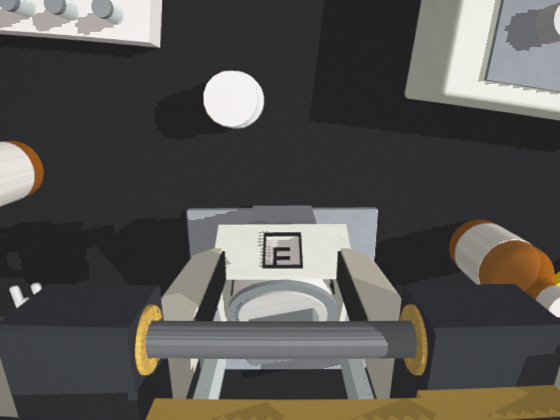

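```bash
python3 - <<'E'
from h import *
c,im=load('w6'); a=im[225:275,250:315][::-1,::-1]
cv2.imwrite('pics/w6w.png',cv2.resize(a,None,fx=12,fy=12,interpolation=cv2.INTER_CUBIC))
c,im=load('w5'); a=im[110:260,190:350]
cv2.imwrite('pics/w5c.png',cv2.resize(a,None,fx=4,fy=4,interpolation=cv2.INTER_CUBIC))
E
```

```text
(no output)
```

View pics/w6w.png

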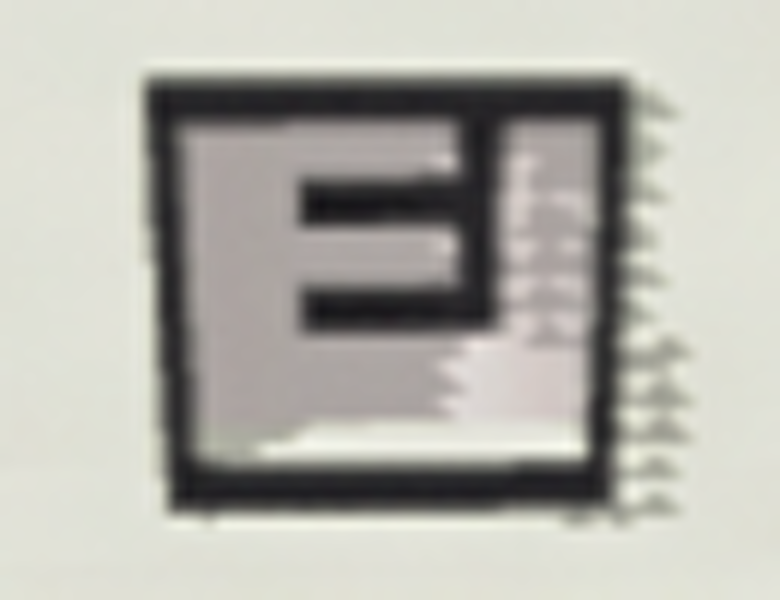

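View pics/w5c.png

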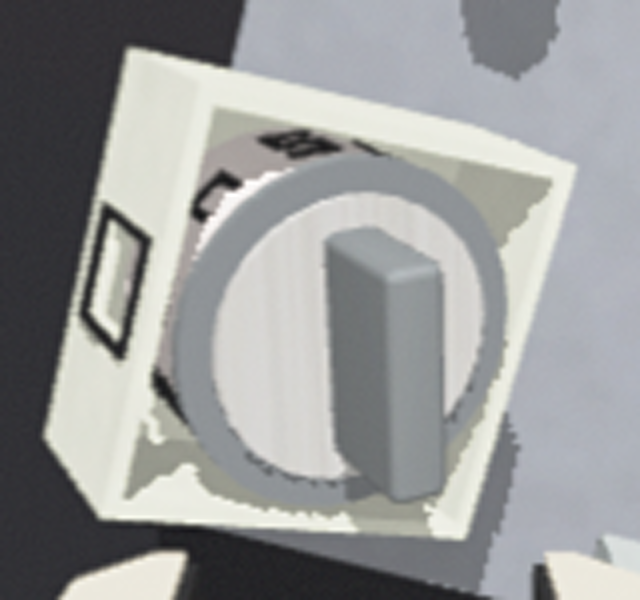

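```bash
python3 - <<'E'
from h import *
c,_=load('w5'); W=lambda a:np.array(a)/4+[190,110]
Q=kn(c,W([[387,280],[393,492],[442,272],[442,485]])); print((Q*1000).round(1))
for i,j in((1,0),(3,2)): v=Q[j]-Q[i]; print(np.degrees(np.arctan2(v[1],v[0])))
c,_=load('w6'); o,d=ray(c,[[282,251],[283,250]]); X=onz(c,[[282,251]],.14)[0]; print(o,X,'lateral',(o-X)@uy, np.linalg.norm(o-X), (o-G)@uy)
# unit theta from base far edge w6
b=onz(c,[[189,209],[377,209]],.01); e=b[0]-b[1]; print(b,np.arctan2(-e[0],e[1]))
E
```

```text
[[ 10.3 -19. ]
 [ -5.4  26.7]
 [ -1.8 -22.5]
 [-17.2  24.2]]
-71.04172450342044
-71.77218482966667
[ 0.79603947 -0.00084786  0.36791505] [ 0.7023379  -0.01230911  0.14      ] lateral 0.0006336023340146814 0.24669133417905678 0.0032025022556344254
[[ 0.68428797  0.08220057  0.01      ]
 [ 0.70639132 -0.11132713  0.01      ]] 0.11372006775818867
```

```bash
python3 -m inch '[[[-3,-1,1],0,0.6],[[-7,-5,1],2.3,0.6],[[-25,-25.7,1],2.3,0.6],[[-25,-25.7,1],2.3,0.6],[[-25,-25.7,1],2.3,0.6],[[-25,-25.7,1],2.3,0.6],[[-25,-25.7,1],2.3,0.6],[[-25,-25.7,1],2.3,0.6],[[-25,-25.7,1],2.3,0.6],[[-25,-25.7,1],2.3,0.6]]'
python3 - <<'E'
from h import *
c,im=snap('wrist','w7')
E
```

```text
t: 9.05
eef_pos: [0.4709, -0.268, 0.2131]
ee_rot: [3.132, 0.237, 0.002]
ft_force: [0.6, -0.1, -1.3]
gripper_width: 0.0558
```

View pics/w7.png

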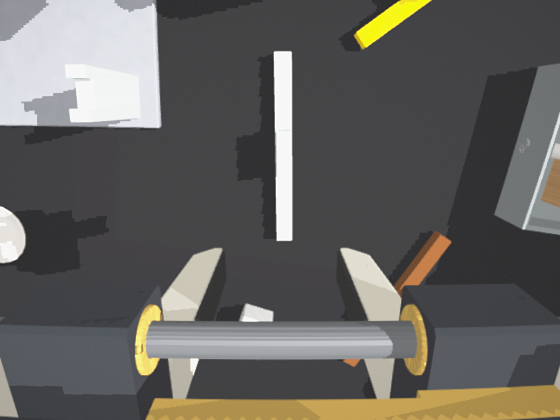

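```bash
python3 - <<'E'
from h import *
c,im=load('w7'); a=im[40:250,225:335]
a=np.clip((a.astype(float)-100)*1.6,0,255).astype(np.uint8)
cv2.imwrite('pics/w7c.png',cv2.resize(a,None,fx=2.8,fy=2.8,interpolation=cv2.INTER_CUBIC))
g=cv2.cvtColor(im,cv2.COLOR_BGR2GRAY); m=(g>130).astype(np.uint8); m[:, :230]=0;m[:,335:]=0;m[245:]=0
n,l,st,_=cv2.connectedComponentsWithStats(m); k=1+np.argmax(st[1:,4]); print(st[k])
cn=cv2.findContours((l==k).astype(np.uint8),0,2)[0][0]; b=cv2.boxPoints(cv2.minAreaRect(cn)); print(b); print(onz(c,b,.014).round(4))
t,it=load('top0'); g=cv2.cvtColor(it,cv2.COLOR_BGR2GRAY); m=(g>130).astype(np.uint8); m[:,:345]=0;m[:,385:]=0;m[:170]=0;m[260:]=0
n,l,st,_=cv2.connectedComponentsWithStats(m); k=1+np.argmax(st[1:,4]); print(st[k])
cn=cv2.findContours((l==k).astype(np.uint8),0,2)[0][0]; b2=cv2.boxPoints(cv2.minAreaRect(cn)); print(b2); print(onz(t,b2,.014).round(4))
E
```

```text
[ 274   51   19  190 3281]
[[273.4327    51.005478]
 [290.9888    50.836655]
 [292.80753  239.98262 ]
 [275.25143  240.15144 ]]
[[ 0.5958 -0.2407  0.014 ]
 [ 0.5985 -0.2571  0.014 ]
 [ 0.4112 -0.2892  0.014 ]
 [ 0.4081 -0.2705  0.014 ]]
[355 179  22  72 592]
[[353.8674  179.87004]
 [363.03983 177.93901]
 [377.9894  248.94963]
 [368.817   250.88066]]
[[ 0.5976 -0.2403  0.014 ]
 [ 0.6023 -0.2654  0.014 ]
 [ 0.4105 -0.2955  0.014 ]
 [ 0.4061 -0.2709  0.014 ]]
```

View pics/w7c.png

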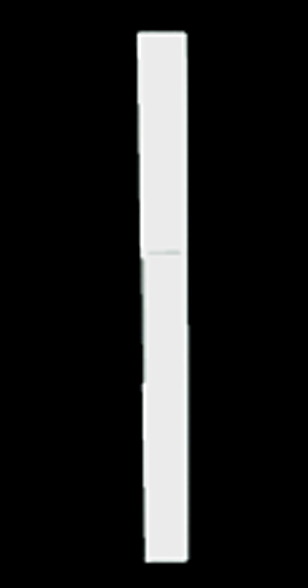

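```bash
python3 - <<'E'
from h import *
w,_=load('w7'); t,it=load('top0'); s,im=load('scene0')
a=im[265:325,175:275]; cv2.imwrite('pics/s0b.png',cv2.resize(a,None,fx=8,fy=8,interpolation=cv2.INTER_CUBIC))
a=it[170:260,335:395]; cv2.imwrite('pics/t0b.png',cv2.resize(a,None,fx=6,fy=6,interpolation=cv2.INTER_CUBIC))
E
```

```text
(no output)
```

View pics/s0b.png

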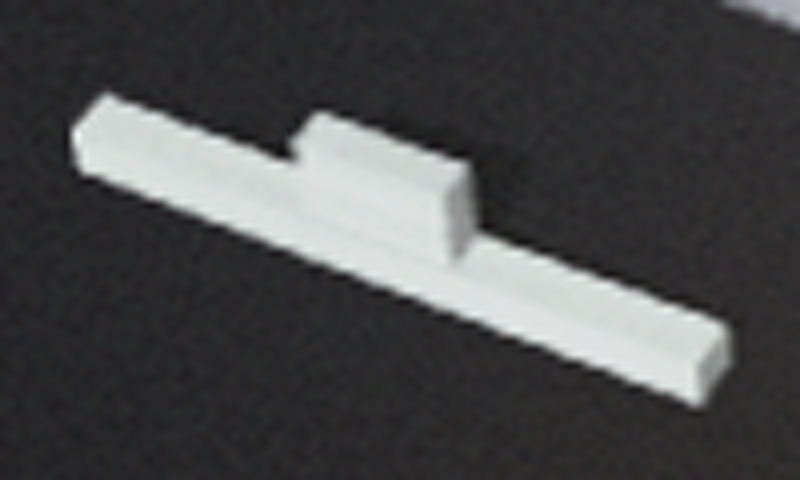

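View pics/t0b.png

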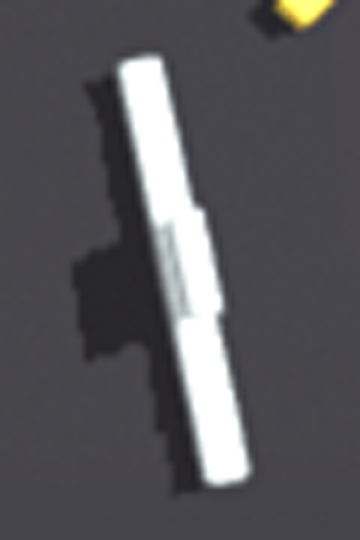

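```bash
python3 - <<'E'
from h import *
t,_=load('top0'); s,_=load('scene0')
T=lambda a:np.array(a)/6+[335,170]; S=lambda a:np.array(a)/8+[175,265]
X=tri(t,T([[204,209],[172,217],[222,312],[192,319]]),s,S([[443,186],[470,163],[293,142],[320,110]])); print(X.round(4),X.mean(0))
E
```

```text
[[ 0.5271 -0.2698  0.0421  0.005 ]
 [ 0.5244 -0.2566  0.038   0.005 ]
 [ 0.4822 -0.2765  0.0374  0.0044]
 [ 0.4795 -0.2634  0.0369  0.0045]] [ 0.50329139 -0.26656822  0.03858995  0.00473548]
```

```bash
python3 -m inch '[[[3.2,0.2,-4],0.4,0.6],[[3.2,0.2,-8],0.4,0.6],[[3.2,0.2,-12],0.4,0.6],[[3.2,0.2,-15],0.4,0.6],[[3.2,0.2,-17],0.4,0.6],[[3.2,0.2,-18.5],0.4,0.6],[[3.2,0.2,-19.5],0.4,0.6],[[3.2,0.2,-19.5],0.4,0.6],[[3.2,0.2,-19.5],0.4,0.6]]'
python3 - <<'E'
from h import *
c,im=snap('wrist','w8'); c,im=snap('scene','s8')
cv2.imwrite('pics/s8c.png',cv2.resize(im[220:330,160:300],None,fx=4,fy=4))
E
```

```text
t: 10.0
eef_pos: [0.5038, -0.2651, 0.0181]
ee_rot: [3.131, 0.253, 0.001]
ft_force: [-0.2, -0.9, 0.8]
gripper_width: 0.0557
```

View pics/w8.png

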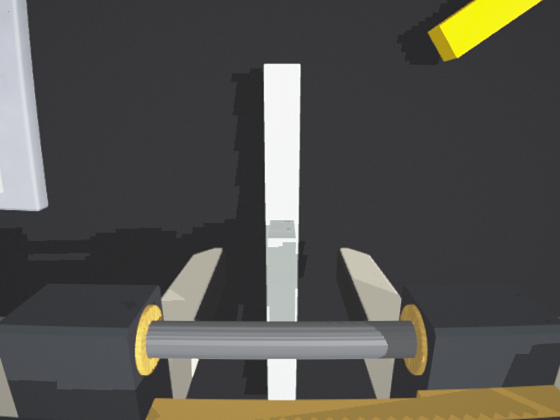

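View pics/s8c.png

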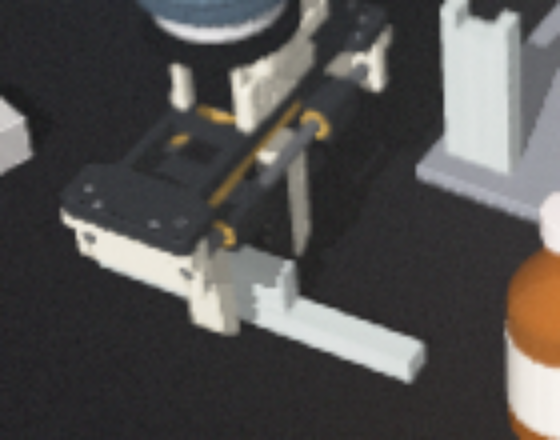

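```bash
python3 -m inch '[[[0,0,0],0,0.3],[[0,0,0],0,0.1],[[0,0,0],0,0.05],[[0,0,0],0,0.05],[[0,0,0],0,0.05],[[0,0,1],0,0.05],[[0,0,5],0,0.05],[[0,0,10],0,0.05],[[0,0,15],0,0.05],[[0,0,18],0,0.05],[[0,0,18],0,0.05]]' 25
python3 - <<'E'
from h import *
c,im=snap('wrist','w9'); c,im=snap('top','t9'); c,im=snap('scene','s9')
E
```

```text
t: 11.2
eef_pos: [0.5052, -0.2672, 0.2034]
ee_rot: [3.124, 0.251, 0.012]
ft_force: [0.4, -0.2, -2.8]
gripper_width: 0.012
```

View pics/w9.png

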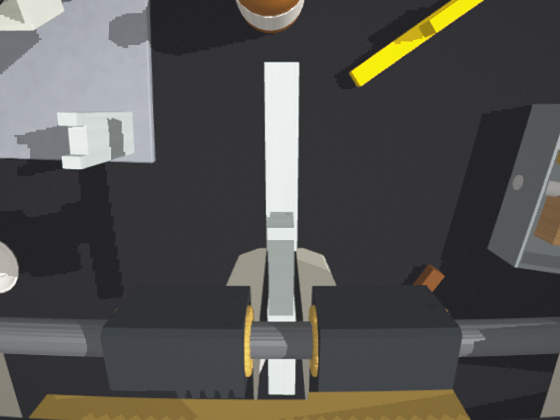

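View pics/s9.png

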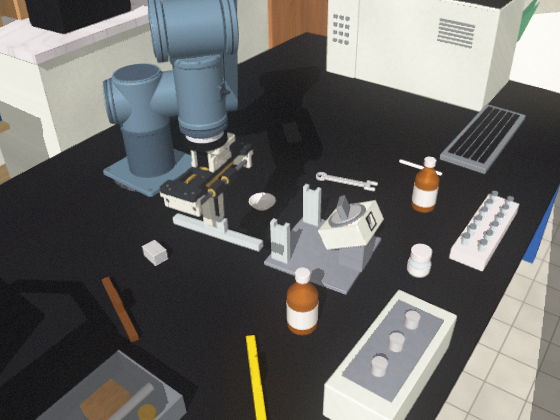

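```bash
python3 -m inch '[[[0,2,2],0,0.05],[[-1,6,2],0,0.05],[[-1,11,2],0,0.05],[[-1,16,2],0,0.05],[[-1,20,2],0,0.05],[[-1,22.5,2],0,0.05],[[-1,23.5,2],0,0.05],[[-1,23.5,2],0,0.05],[[-1,23.5,2],0,0.05],[[-1,23.5,2],0,0.05]]'
python3 - <<'E'
from h import *
c,im=snap('wrist','w10')
E
```

```text
t: 12.35
eef_pos: [0.4929, -0.0317, 0.217]
ee_rot: [3.132, 0.249, -0.002]
ft_force: [0.2, -0.4, -2.9]
gripper_width: 0.0114
```

View pics/w10.png

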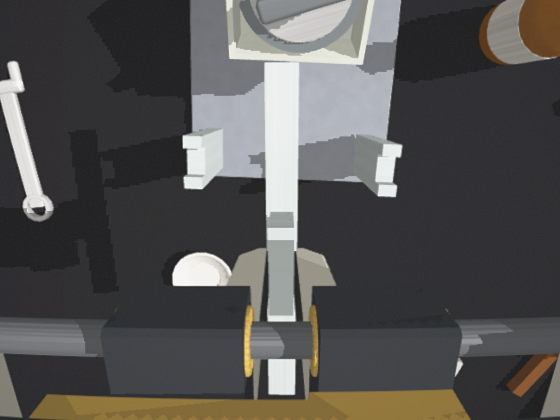

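```bash
python3 - <<'E'
from h import *
c,im=load('w10'); a=np.hstack([im[120:200,172:232],im[120:200,348:408]])
cv2.imwrite('pics/w10c.png',cv2.resize(a,None,fx=6.5,fy=6.5,interpolation=cv2.INTER_CUBIC))
E
```

```text
(no output)
```

View pics/w10c.png

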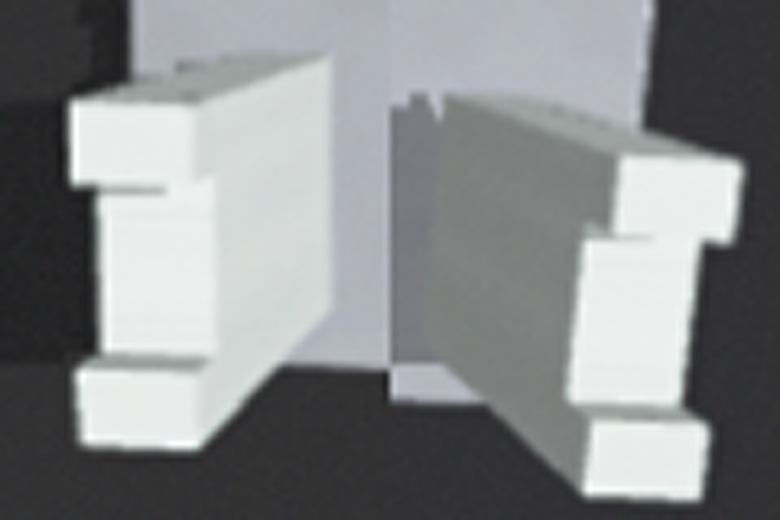

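```bash
python3 - <<'E'
from h import *
c,_=load('w10')
def W(p): 
    p=np.array(p,float)/6.5; r=p[:,0]>=60; p[:,0]+=np.where(r,348-60,172); p[:,1]+=120; return p
L=[[70,98],[193,103],[72,187],[193,189],[75,370],[200,370],[80,447],[200,450]]
R=[[620,155],[743,162],[613,237],[735,243],[592,418],[710,423],[583,495],[703,500]]
XL=onz(c,W(L),.112);XR=onz(c,W(R),.112)
print(XL.round(4),XR.round(4))
l,r=XL.mean(0),XR.mean(0); m=(l+r)/2; e=l-r; print(l,r,'mid',m,'sep',np.linalg.norm(e),'th',np.arctan2(-e[0],e[1]))
for th in (.108,.113,.118):
  u=np.array([np.cos(th),np.sin(th),0]); print(th,((XL-m)@u*1000).round(1),((XR-m)@u*1000).round(1))
s=env.read_state(); Rt=cv2.Rodrigues(s['ee_rot'])[0]; p=s['eef_pos'];print(p,Rt.round(4))
# bar: far end mid px and handle
X=onz(c,[[265,64],[299,64]],p[2]-.004); print(((X-p)@Rt).round(4))
t,_=load('top0')
E
```

```text
[[0.5363 0.05   0.112 ]
 [0.5379 0.036  0.112 ]
 [0.5262 0.0489 0.112 ]
 [0.5282 0.035  0.112 ]
 [0.5049 0.0466 0.112 ]
 [0.5072 0.032  0.112 ]
 [0.4957 0.0452 0.112 ]
 [0.4976 0.031  0.112 ]] [[ 0.5538 -0.0984  0.112 ]
 [ 0.5554 -0.1127  0.112 ]
 [ 0.5444 -0.0998  0.112 ]
 [ 0.5461 -0.1141  0.112 ]
 [ 0.5232 -0.1023  0.112 ]
 [ 0.5249 -0.1164  0.112 ]
 [ 0.5138 -0.1034  0.112 ]
 [ 0.5156 -0.1178  0.112 ]]
[0.51676071 0.04056321 0.112     ] [ 0.53464897 -0.10810154  0.112     ] mid [ 0.52570484 -0.03376916  0.112     ] sep 0.1497370995349076 th 0.11975049490590325
0.108 [ 19.5  19.6   9.4   9.9 -12.  -11.3 -21.3 -20.9] [ 20.9  21.   11.5  11.7  -9.9  -9.7 -19.3 -19.1]
0.113 [ 20.   20.    9.8  10.2 -11.6 -10.9 -20.9 -20.6] [ 20.6  20.6  11.2  11.2 -10.3 -10.1 -19.6 -19.5]
0.118 [ 20.4  20.3  10.2  10.5 -11.2 -10.6 -20.5 -20.2] [ 20.3  20.2  10.8  10.8 -10.6 -10.6 -20.  -20. ]
[ 0.49298364 -0.03176693  0.21720647] [[ 9.874e-01  1.580e-01 -7.000e-04]
 [ 1.580e-01 -9.874e-01 -2.000e-04]
 [-8.000e-04  0.000e+00 -1.000e+00]]
[[ 0.0942 -0.0082  0.0039]
 [ 0.0942  0.0068  0.0039]]
```

```bash
python3 -m inch '[[[0.5,0,0],8,0.05],[[1,0,0],16,0.05],[[1.5,0,0],24,0.05],[[2,0,0],32,0.05],[[2.5,0,0],40,0.05],[[3.3,-0.2,0],48,0.05],[[3.3,-0.2,0],56,0.05],[[3.3,-0.2,0],64,0.05],[[3.3,-0.2,0],72,0.05],[[3.3,-0.2,0],80,0.05],[[3.3,-0.2,-2],86,0.05],[[3.3,-0.2,-4],87.6,0.05],[[3.3,-0.2,-5],87.6,0.05],[[3.3,-0.2,-6],87.6,0.05],[[3.3,-0.2,-6],87.6,0.05],[[3.3,-0.2,-6],87.6,0.05],[[3.3,-0.2,-6],87.6,0.05]]'
python3 - <<'E'
from h import *
print(env.read_state()['ee_rot'],env.read_state()['joint_positions'])
c,im=snap('wrist','w11'); c,im=snap('scene','s11'); cv2.imwrite('pics/s11c.png',cv2.resize(im[150:290,225:395],None,fx=4,fy=4,interpolation=cv2.INTER_CUBIC))
c,im=snap('top','t11'); cv2.imwrite('pics/t11c.png',cv2.resize(im[120:240,200:360],None,fx=4,fy=4,interpolation=cv2.INTER_CUBIC))
E
```

```text
t: 14.1
eef_pos: [0.5266, -0.0327, 0.1585]
ee_rot: [2.085, 2.348, 0.001]
ft_force: [-0.4, -0.7, -2.2]
gripper_width: 0.0117
[2.08538804e+00 2.34765635e+00 1.06459520e-03] [-2.73616240e-01  2.66847665e-01  1.67844783e+00 -3.83503650e-05
  1.19467356e+00 -3.91788662e-01]
```

View pics/w11.png

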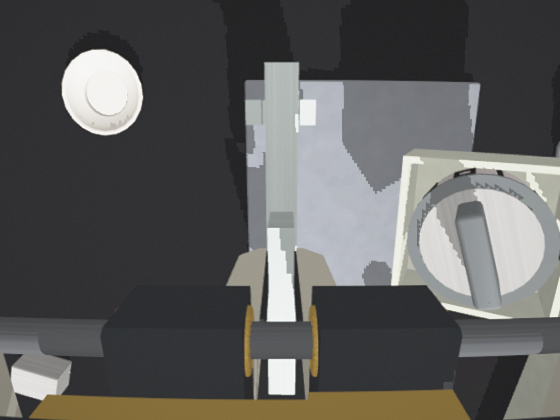

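View pics/s11c.png

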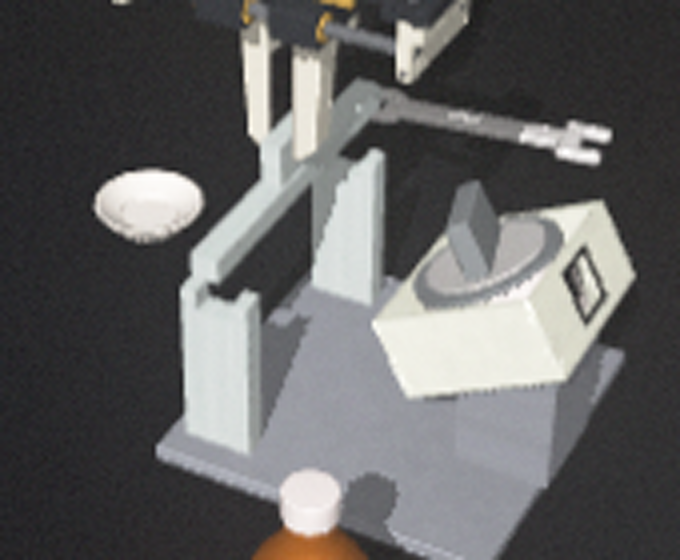

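View pics/t11c.png

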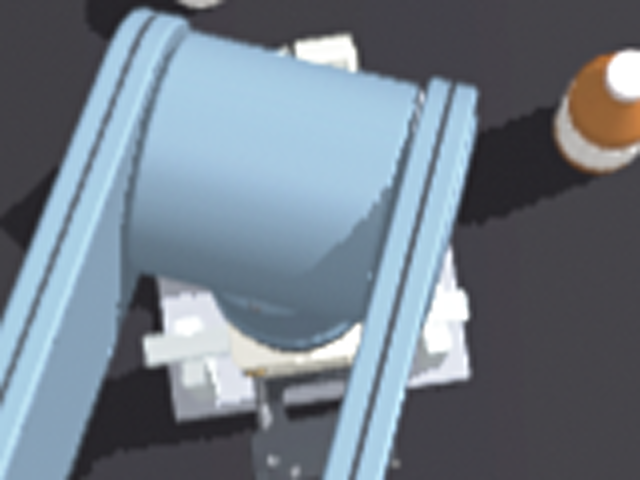

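```bash
python3 - <<'E'
from h import *
c,im=load('w11'); a=im[55:180,220:340]; cv2.imwrite('pics/w11c.png',cv2.resize(a,None,fx=4.8,fy=4.8,interpolation=cv2.INTER_CUBIC))
s=env.read_state(); p=s['eef_pos'];Rt=cv2.Rodrigues(s['ee_rot'])[0]
X=onz(c,[[246,110],[316,112]],.112); print(X.round(4), ((X-p)@Rt).round(4))
B=onz(c,[[265,64],[299,64],[265,210],[297,210]],p[2]-.004); print(((B-p)@Rt).round(4)); print(np.degrees(np.arctan2(Rt[1,0],Rt[0,0]))-90, np.degrees(.118))
E
```

```text
[[0.4975 0.0401 0.112 ]
 [0.5373 0.0438 0.112 ]] [[ 0.0756 -0.0201  0.0463]
 [ 0.0745  0.0198  0.0463]]
[[ 0.0958 -0.0073  0.0039]
 [ 0.0958  0.0077  0.004 ]
 [ 0.0285 -0.008   0.004 ]
 [ 0.0285  0.0077  0.004 ]]
6.794808105623886 6.7609019825437136
```

View pics/w11c.png

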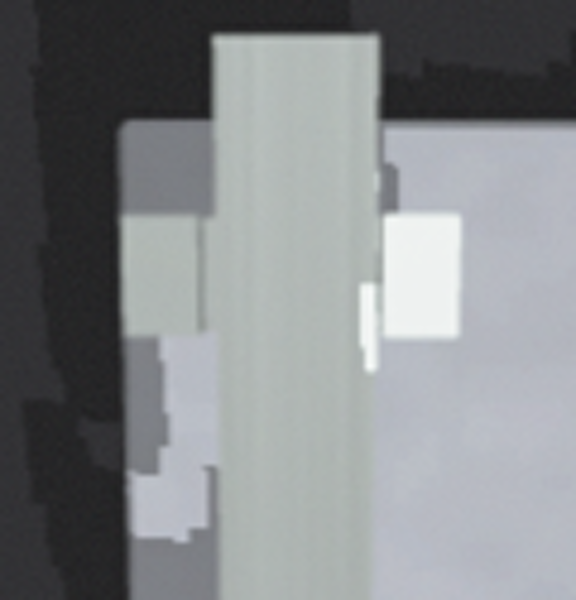

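```bash
python3 -m inch '[[[0,0,-1],0,0.05],[[0,0,-2],0,0.05],[[0,0,-2.5],0,0.05],[[0,0,-3],0,0.05],[[0,0,-3.4],0,0.05],[[0,0,-3.7],0,0.05],[[0,0,-3.7],0,0.05],[[0,0,-3.7],0,0.05]]'
python3 - <<'E'
from h import *
c,im=snap('scene','s12'); cv2.imwrite('pics/s12c.png',cv2.resize(im[150:290,225:395],None,fx=4,fy=4,interpolation=cv2.INTER_CUBIC))
E
```

```text
t: 15.05
eef_pos: [0.5266, -0.033, 0.1251]
ee_rot: [2.083, 2.347, 0.001]
ft_force: [-10.9, 1.0, 29.6]
gripper_width: 0.0118
```

View pics/s12c.png

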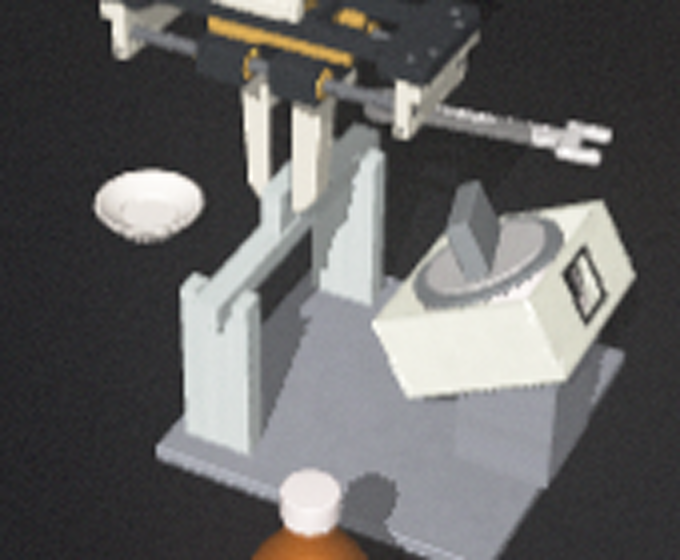

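```bash
python3 - <<'E'
from h import *
c,im=load('s12'); cv2.imwrite('pics/s12d.png',cv2.resize(im[205:270,262:312],None,fx=9,fy=9,interpolation=cv2.INTER_CUBIC))
c,im=load('s12'); cv2.imwrite('pics/s12e.png',cv2.resize(im[175:235,290:330],None,fx=10,fy=10,interpolation=cv2.INTER_CUBIC))
print(env.read_state()['wrist_torque'])
c,im=snap('wrist','w12'); a=im[55:180,220:340]; cv2.imwrite('pics/w12c.png',cv2.resize(a,None,fx=4.8,fy=4.8,interpolation=cv2.INTER_CUBIC))
E
```

```text
[0.12517435 2.03271399 0.06454099]
```

View pics/s12d.png

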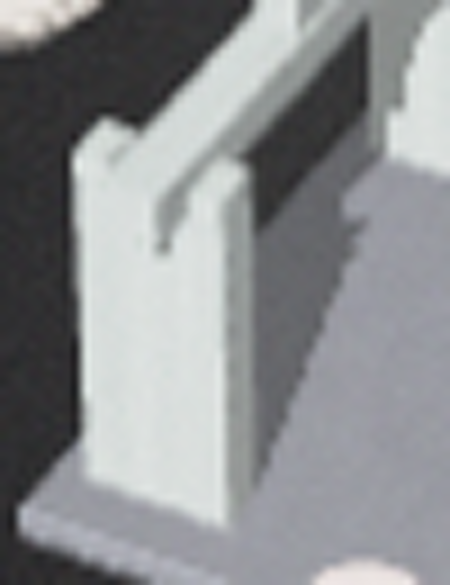

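View pics/s12e.png

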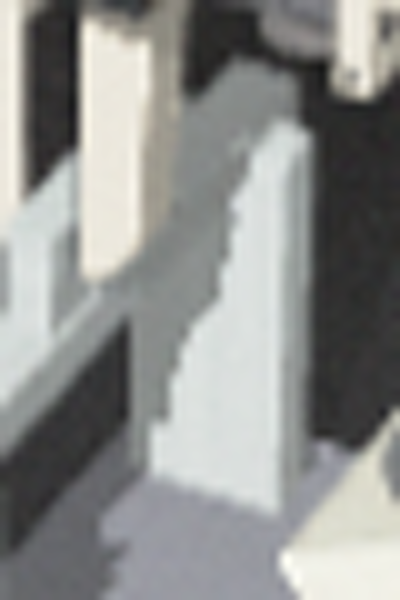

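View pics/w12c.png

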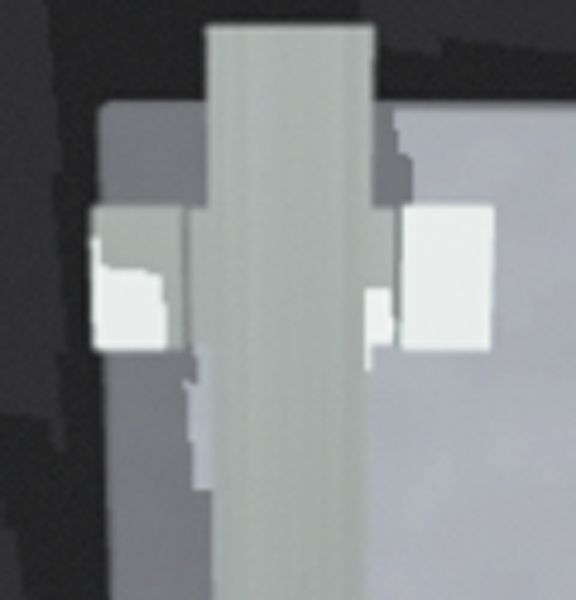

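```bash
python3 - <<'E'
from h import *
c,im=load('s12'); th=.118
ux=np.array([np.cos(th),np.sin(th),0]);uy=np.array([-np.sin(th),np.cos(th),0]);R0=np.array([.5257,-.0338,.1])
f=lambda x,y,z:R0+ux*x/1e3+uy*y/1e3+np.array([0,0,z/1e3])
pts={'outer far top':f(20,-82,12),'notch far top':f(11,-82,12),'notch far bot':f(11,-82,0),'notch near bot':f(-11,-82,0),'notch near top':f(-11,-82,12),'outer near top':f(-20,-82,12),
'bar end bot +x':f(8,-95,7),'bar end top +x':f(8,-95,21),'bar end top -x':f(-8,-95,21),'bar end bot -x':f(-8,-95,7),'bar0 end bot+x':f(8,-95,0),'bar0 top+x':f(8,-95,14),'bar0 top-x':f(-8,-95,14)}
for k,v in pts.items(): 
    q=proj(c,v)[0]; print(k,q.round(1),((q-[262,205])*9).round(0))
E
```

```text
outer far top [285.8 226.3] [215. 191.]
notch far top [282.1 225. ] [181. 180.]
notch far bot [282.2 229.5] [182. 220.]
notch near bot [273.1 226.4] [100. 193.]
notch near top [273.  221.9] [ 99. 153.]
outer near top [269.3 220.7] [ 66. 141.]
bar end bot +x [277.8 229.9] [142. 224.]
bar end top +x [277.6 224.6] [141. 176.]
bar end top -x [271.  222.3] [ 81. 156.]
bar end bot -x [271.2 227.6] [ 83. 203.]
bar0 end bot+x [277.9 232.5] [143. 247.]
bar0 top+x [277.7 227.2] [141. 200.]
bar0 top-x [271.1 225. ] [ 82. 180.]
```

```bash
python3 -m inch '[[[0,0,0.2],0,0.05],[[0,0,0.3],0,0.05],[[0,0,0.3],0,0.05]]'
python3 - <<'E'
from h import *
s=env.read_state(); print(s['eef_pos'],s['ft_force'],s['wrist_torque'])
c,im=snap('scene','s13'); cv2.imwrite('pics/s13d.png',cv2.resize(im[170:270,262:352],None,fx=6,fy=6,interpolation=cv2.INTER_CUBIC))
E
```

```text
t: 15.45
eef_pos: [0.5264, -0.033, 0.1252]
ee_rot: [2.084, 2.348, 0.0]
ft_force: [-4.2, -0.4, 10.7]
gripper_width: 0.0115
[ 0.52635281 -0.03297103  0.12519901] [-4.23063266 -0.43932656 10.7369217 ] [-0.11222261  0.69884201 -0.00602977]
```

View pics/s13d.png

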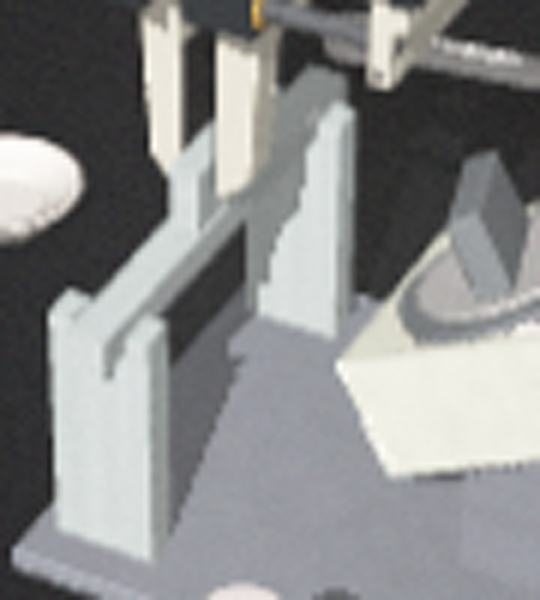

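```bash
python3 -m inch '[[[0,0,0.2],0,0.1],[[0,0,0.2],0,0.2],[[0,0,0.2],0,0.3],[[0,0,0.2],0,0.35],[[0,0,0.5],0,0.35],[[0,0,2],0,0.35],[[0,0,5],0,0.35],[[0,0,9],0,0.35],[[0,0,13],0,0.35],[[0,0,13],0,0.35],[[0,0,13],0,0.35]]'
python3 - <<'E'
from h import *
c,im=snap('scene','s14'); cv2.imwrite('pics/s14d.png',cv2.resize(im[170:270,262:392],None,fx=6,fy=6,interpolation=cv2.INTER_CUBIC))
c,im=snap('wrist','w14')
E
```

```text
t: 16.6
eef_pos: [0.5265, -0.0326, 0.2546]
ee_rot: [2.084, 2.348, 0.002]
ft_force: [-0.3, 0.0, -1.4]
gripper_width: 0.0323
```

View pics/s14d.png

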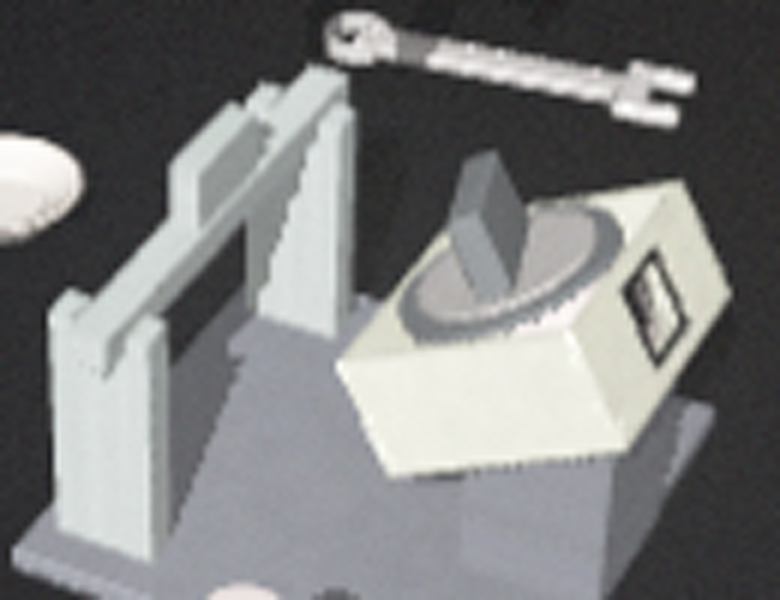

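View pics/w14.png

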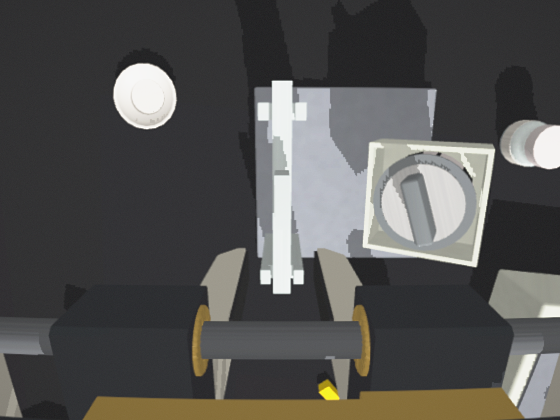

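```bash
python3 - <<'E'
from h import *
c,im=load('w14'); a=np.hstack([im[72:142,245:325],im[232:302,245:325]])
cv2.imwrite('pics/w14c.png',cv2.resize(a,None,fx=5,fy=5,interpolation=cv2.INTER_CUBIC))
c,im=load('s14'); a=np.hstack([im[175:215,295:335],im[205:245,260:300]])
cv2.imwrite('pics/s14e.png',cv2.resize(a,None,fx=10,fy=10,interpolation=cv2.INTER_CUBIC))
E
```

```text
(no output)
```

View pics/w14c.png

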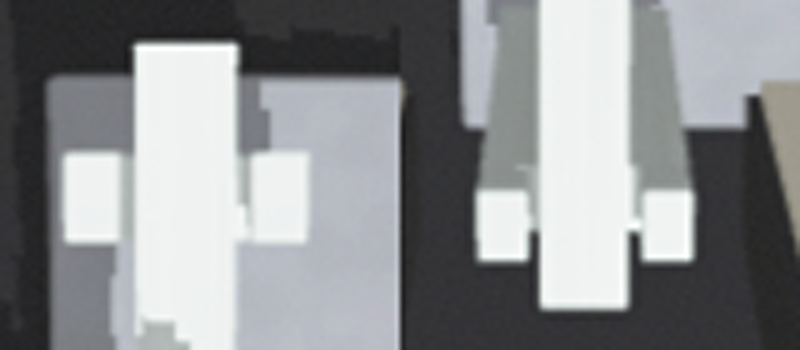

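View pics/s14e.png

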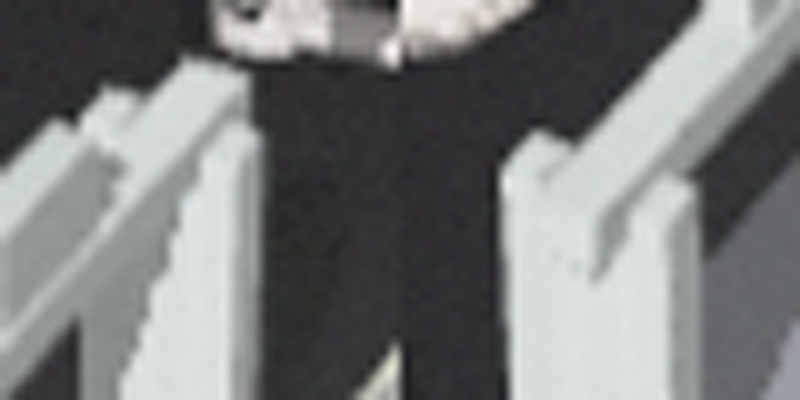

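```bash
python3 - <<'E'
from h import *
w,_=load('w14'); s,_=load('s14')
A=lambda a:np.array(a)/5+[245,72]; B=lambda a:(np.array(a)-[400,0])/5+[245,232]
C=lambda a:np.array(a)/10+[295,175]; D=lambda a:(np.array(a)-[400,0])/10+[260,205]
print('+y end',tri(w,A([[134,44],[238,44]]),s,C([[188,58],[250,80]])).round(4))
print('-y end',tri(w,B([[540,308],[629,308]]),s,D([[550,188],[596,212]])).round(4))
# prong tops for reference: +y far prong (near -y side corner?), -y far prong outer top
print('prong -y far outer corner',tri(w,B([[695,262]]),s,D([[665,202]])).round(4),'near outer',tri(w,B([[475,262]]),s,D([[503,172]])).round(4))
th=.118
ux=np.array([np.cos(th),np.sin(th),0]);uy=np.array([-np.sin(th),np.cos(th),0]);R0=np.array([.5257,-.0338,.1])
f=lambda x,y,z:R0+ux*x/1e3+uy*y/1e3+np.array([0,0,z/1e3])
for n,p in (('+y -x top',f(-8,95,14)),('+y +x top',f(8,95,14)),('+y +x top z+7',f(8,95,21)),('post far +x inner top',f(20,68,12)),('post +x outer top',f(20,82,12))): print(n,((proj(s,p)[0]-[295,175])*10).round(0))
for n,p in (('-y -x top',f(-8,-95,14)),('-y +x top',f(8,-95,14)),('-y +x bot',f(8,-95,0)),('post far +x outer top',f(20,-82,12)),('post -x outer top',f(-20,-82,12))): print(n,((proj(s,p)[0]-[260,205])*10+[400,0]).round(0))
E
```

```text
+y end [[0.5067 0.0646 0.1106 0.0015]
 [0.5232 0.0665 0.1096 0.0008]]
-y end [[ 0.5311 -0.1227  0.1149  0.0055]
 [ 0.5458 -0.1225  0.1142  0.0007]]
prong -y far outer corner [[ 5.563e-01 -1.116e-01  1.145e-01  5.000e-04]] near outer [[ 0.5168 -0.1182  0.1095  0.0028]]
+y -x top [173.  55.]
+y +x top [234.  73.]
+y +x top z+7 [235.  48.]
post far +x inner top [228. 152.]
post +x outer top [256. 122.]
-y -x top [511. 200.]
-y +x top [577. 222.]
-y +x bot [579. 275.]
post far +x outer top [658. 213.]
post -x outer top [493. 157.]
```

```bash
python3 - <<'E'
from h import *
c,im=load('w14'); cv2.imwrite('pics/w14k.png',cv2.resize(im[135:265,360:495],None,fx=4.5,fy=4.5,interpolation=cv2.INTER_CUBIC))
E
```

```text
(no output)
```

View pics/w14k.png

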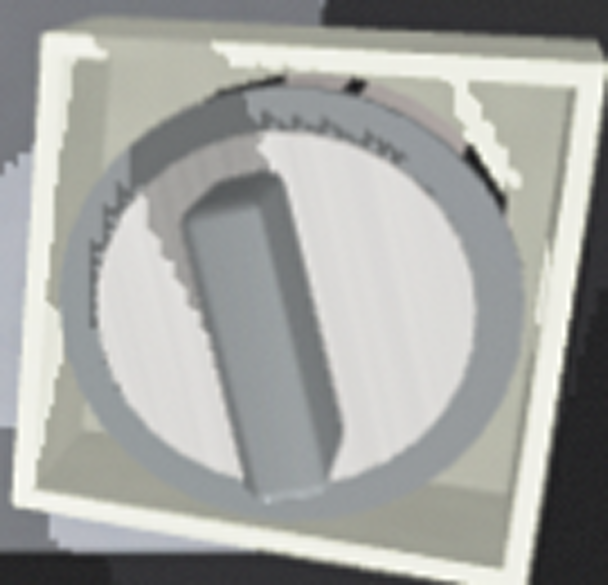

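```bash
python3 - <<'E'
from h import *
c,_=load('w14'); W=lambda a:np.array(a)/4.5+[360,135]
Q=kn(c,W([[187,220],[255,490],[265,210],[325,485]])); print((Q*1000).round(1))
for i,j in((0,1),(2,3)): v=Q[j]-Q[i]; print(180+np.degrees(np.arctan2(v[1],v[0])))
s,a=load('s5');s2,b=load('s14'); d=cv2.absdiff(a,b)[195:250,320:390].max(2); print('dial diff scene',d.mean(),(d>40).sum())
E
```

```text
[[-16.1  24.1]
 [ -0.  -22.3]
 [ -3.6  27.2]
 [ 11.3 -19.3]]
109.08622995994979
107.69655503808191
dial diff scene 2.405974025974026 0
```

```bash
python3 -c "
from station import env
print(env.read_state()['t'],env.finish_job())"
```

```text
the job is handed in; nothing more can be done
16.7 None
```

I turned the dial to 3, laid the aluminium guard bar in both notches, let go, and handed the job in at about 16.7 s. `finish_job` gives no verdict, so the checks below are my own.

**Dial:** I gripped the knob and turned it about 70° clockwise. In the wrist picture the 3 stands within about 0.3 mm of the middle of the window. The knob's direction gives 108.4–108.6°, against the 108° target. After the bar was placed, the scene picture of the dial showed no change.

**Bar:** I gripped it by the handle, turned it a quarter turn and lowered it until it met a firm stop, then opened the gripper and raised it about 13 cm clear.
- The gaps to the prongs are about equal at both posts, so it is centred across the notches.
- The bar's top measured 110 mm high at the +y end and 114.5 mm at the -y end, against 114 mm expected. That 4 mm difference is about the accuracy of the measurement.

**Bottles:** I made no move near either bottle and saw neither disturbed. I did not take a final picture to check them.

**Checks that disagreed:**
- **Early stop:** the bar met its stop 7 mm higher than planned, with about 30 N on the wrist. The pictures suggest it had slipped down about 7 mm in the grip during lifting, which would put it on the notch floors, and the upward force was centred between the posts.
- **Off-centre lengthwise:** the bar lies about 5 mm towards +y along the notch line. That is inside the 12 mm allowed, so I left it.

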